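Turn the ball-mortar dish to the tumbler

ROBOT

A 6-joint arm with a two-finger parallel gripper is mounted at the origin on a cart in front of the work surface, level with it; the furniture and walls round the work are solid. World frame = base frame: x ahead of the robot, y to its left, z up, the work surface at z = 0. Lengths are in mm, angles in rad, forces in N, time in s.
With the tool pointing down it reaches from about 300 to 775 mm from the base axis. Payload 14.6 kg.
Tool frame: the origin (TCP) lies at the centre of the arm's flange, where the gripper is bolted on; the fingertips stand 199 mm ahead of it and the grasp point (between the pads) lies 180 mm ahead of it; z points along the fingers, y is the line along which they close (so a half turn about z gives the same grasp; the last joint's range is limited). The gripper opens to 94 mm and grips with 3 to 60 N. Pads are 16 mm wide; open, the fingers measure 119 mm over their backs; the gripper's body (75 mm by 177 mm) begins 78 mm behind the grasp point.
Start: joints at [-1.266, 0.3, 1.521, -0, 1.321, -0.067], TCP at [199.804, -512.415, 404.646] pointing down, gripper open.
Joint ranges: [-3.03, 3.03], [-0.79, 2.21], [0.23, 2.52], [-1.04, 4.18], [0, 3.07], [-2.55, 2.55]. Speed limits (rad/s): [2.22, 2.22, 2.57, 3.14, 3.14, 3.14].

INTERFACE

Orientations are given as [roll, pitch, yaw] about the fixed x, y, z axes, in that order (R = Rz(yaw) Ry(pitch) Rx(roll)).
In Python, from cell import manip, optics, workorder gives the robot as it stands.
- The arm moves only by the tool step_arm, never from a script. Its argument "increments" is a list that holds one entry, the list of rows, each a list of 7 numbers: the turn, a rotation vector about the tool's x, y, z as a fraction of full scale, then the shift along the tool's x, y, z as a fraction of full scale, then the closure, from -1 (fully open) to 1 (shut). In form: [[[wx, wy, wz, tx, ty, tz, fingers], ...]]. A call has 1 to 5 rows; each row shifts and turns the commanded pose from where the row before left it, along the tool's axes as they then stand; what a row does not reach is not made up. Full scale, the value 1, is 40 mm for a shift and 45 degrees for a turn. A row lasts 1/10 s, in which the tool goes at most 50 mm and 8.59 degrees, less where a joint would pass 70% of its speed; a pose out of reach is approached as far as the arm can. A call with a number of a shift or a turn outside -1 to 1 is refused whole. A call with a gripper value outside its range is refused whole. The fingers move at their own pace and stop on an object; "newtons" is the grip in N (left out, the last holds). Time passes only in rows, so rows that do not move let the fingers close. It gives the time, the measured TCP pose, the force, the opening and the grip force at its end, in the units of the state.
- manip.read_state(): the state, without advancing time (a new reading comes with each control period).
- optics.camera(name): name is "scene" or "top" or "wrist"; returns a dict with "frame" (384x512x3 uint8, red, green, blue), "range_z" (384x512 float32, mm along the optical axis (not along the pixel's ray), 0 where there is no reading), "mtx" (3x3 intrinsics, pixels), "cam_to_world" (4x4, takes a point from camera to world coordinates). Camera axes: x right, y down, z forward; pixel columns grow to the right and rows downward; lengths in mm; the calibration is good to about 2 mm. A picture is of the moment at which its call begins.
- workorder.sign_off(): hands the job in; it is judged then, once.
The state is a dict: "clock": time; "joints": joint angles; "qd": joint speeds; "effort": joint torques, N m; "eef_pos": TCP position; "eef_rot": TCP orientation; "wrist_force": force on the tool from outside, world axes, zero at the start; "moment": the same for the moment, N m; "finger_gap": finger opening in mm; "finger_force": force on a finger pad.
Only numpy, scipy, OpenCV 4.12 (cv2) and the standard library are available. Lean on these libraries where they do the work, as an engineer would, in place of code of your own. Each camera call takes 0.05 s, during which the arm holds its last target. There are 200 camera calls.

TASK

Take the spice-grinding dish by its upright tab and lift it straight off its wooden trivet to about a hand's breadth (10 cm) up, with its grinding ball lying loose in it; only then turn it a quarter turn in the air so that its pouring lip points straight at the tumbler without a handle (not at the mug), ready to be emptied. Keep the dish level and the ball, untouched, in the middle of the hollow inside the marked ring all the time, and leave the things around it where they stand. Finish while still holding the dish quite still and level in the air above its trivet: do not put it down or let go.

Things in the scene. Friction and masses are not known exactly. Their poses are not given: they have to be found in the camera images.
- dish: White ceramic spice-grinding dish, 0.2 kg, loose on the trivet: round, 141 mm across, rim 23 mm high, foot 84 mm across. Origin: centre of its underside; z up; +x points along the pouring lip, -x to the upright tab. Shallow round hollow (curvature radius 150 mm, floor 8 mm above the origin) with a thin dark ring of 30 mm radius marked round its middle.
- dish_center (a point): Middle of the dish's hollow, on its floor, 8 mm above the underside; axes as the dish.
- dish_tab (a point): Grip point of the upright tab opposite the lip: a vertical plate 9 mm thick along the dish's x, 36 mm wide along y, outside the rim, its top 86 mm above the underside. The point lies mid-thickness, 82 mm from the dish's centre along -x, 70 mm above the underside. Axes as the dish. Pinched from above across its thickness (closing along the dish's x), it holds the dish level.
- dish_lip (a point): Tip of the pouring lip, a small open trough 26 mm wide at the rim, 95 mm from the dish's centre along its +x, 24 mm above the underside.
- ball_center (a point): Centre of the grey stone ball, 34 mm in diameter, 45 g, lying loose in the dish's hollow; it rolls freely.
- trivet: Round wooden trivet, 120 mm across, 14 mm thick, fixed to the worktop; origin at the centre of its underside. The dish stands centred on it at the start, its lip roughly away from the robot.
- tumbler: Plain tumbler without a handle, 84 mm across, 109 mm tall, standing about 200 mm to the left or the right of the trivet's centre, roughly square to the dish's lip. Origin: centre of its underside. The lip is to point at its axis.
- mug: Striped mug with a handle, 82x114 mm, 90 mm tall, standing on the opposite side of the trivet from the tumbler; not to be pointed at. Origin: centre of its underside.
- mill: Small shaker, 44 mm across, 90 mm tall, a bystander. Origin: centre of its underside.
- garlic: Garlic bulb, 46 mm, a bystander. Origin: centre of its underside.
- lime: Lime, 55 mm long, 46 mm tall, a bystander. Origin: centre of its underside.
- tomato: Tomato, 59 mm across, 60 mm tall, a bystander. Origin: centre of its underside.
Not all that is in view belongs to the job. What is shaped like the part that bears ball_center but blue or red is not meant. What is shaped like the tumbler but green is not meant.

How it is judged (in metres and radians):
On the way, in this order (a step that is already met when the one before it is completed fails the run):
1. the dish is lifted level off the trivet by more than 60 mm, held in the fingers, not yet turned towards the tumbler (height (world z) of dish above 0.074 m and angle between dish's own z axis and vertical below 0.12 rad and contact force between the fingers and dish above 1 N and x of tumbler in the frame of dish below 0.1 m), for 0.2 s.
2. the dish, still held in the air and level, points its lip at the tumbler with the ball in the middle (height (world z) of dish above 0.074 m and angle between dish's own z axis and vertical below 0.12 rad and contact force between the fingers and dish above 1 N and horizontal distance between ball_center and dish_center below 0.025 m and y of tumbler in the frame of dish between -0.03 and 0.03 m and x of tumbler in the frame of dish above 0.1 m), for 0.2 s.
At the end, for the whole second after the job is handed in: The fingers hold the dish still, 60 to 150 mm above the trivet, its middle within 50 mm of the trivet's centre, tilted under 0.12 rad, its lip's line passing within 30 mm of the tumbler's axis, and the ball's centre within 25 mm of the middle of the hollow (all of step 2 and height (world z) of dish below 0.164 m and horizontal distance between dish_center and trivet below 0.05 m and linear speed of dish below 0.03 m/s and angular speed of dish below 0.2 rad/s); the arm keeps its last pose, push and grip.
It fails at once if the ball rolls out of the marked ring (more than 30 mm from the middle of the hollow) (horizontal distance between ball_center and dish_center above 0.03 m).
It fails at once if the dish is tilted more than 0.2 rad (angle between dish's own z axis and vertical above 0.2 rad).
It fails at once if the fingers or arm touch the ball (contact force between any of the fingers, the arm and ball above 0.3 N).
It fails at once if one of the things standing around is moved more than 20 mm (distance of any of tumbler, mug, mill, garlic, lime, tomato from where it was at the start of the episode above 0.02 m).
It also fails if it takes over 40 s, if anything falls off the work surface, if the arm or the gripper's body presses on something with over 40 N, if the wrist force passes 120 N, or if a joint passes its speed limit or range.

## Working session

There is one attempt and no reset: what is moved stays moved. The work goes in short steps, Python scripts to look and compute and a tool call to move; the robot and the scene stay as the last step left them, time stands still between calls to the robot, and variables do not carry over. Pictures are saved under pics/ and viewed, at most 10 in all, crops included, and the job is handed in when it is done.

Besides the shell and the picture viewer there is one more tool, called as name([rows], argument=value, ...), one row to a line, values as JSON. step_arm: Moves the arm, as the interface text tells. Its arguments: {"type":"object","properties":{"increments":{"type":"array","items":{"type":"array","items":{"type":"array","items":{"type":"number"}}}},"newtons":{"type":"number"}},"required":["increments"]}

```bash
mkdir -p pics
python3 - <<'E'
from cell import manip, optics
import cv2,numpy as np
for n in("top","scene"):
    c=optics.camera(n); cv2.imwrite(f"pics/{n}1.png",c["frame"][:,:,::-1]); np.savez(f"{n}1.npz",**c)
    print(n,c["mtx"].round(1).tolist(),c["cam_to_world"].round(3).tolist())
print(manip.read_state())
E
```

```text
top [[390.5, 0.0, 259.4], [0.0, 390.5, 190.2], [0.0, 0.0, 1.0]] [[-0.022, -0.997, 0.073, 468.683], [-1.0, 0.022, 0.003, 15.317], [-0.004, -0.073, -0.997, 946.836], [0.0, 0.0, 0.0, 1.0]]
scene [[440.1, 0.0, 262.8], [0.0, 440.1, 190.5], [0.0, 0.0, 1.0]] [[0.498, -0.432, 0.752, -233.682], [-0.867, -0.27, 0.419, -425.87], [0.022, -0.861, -0.509, 587.979], [0.0, 0.0, 0.0, 1.0]]
{'clock': 0.1, 'joints': array([-1.26559734e+00,  3.00405565e-01,  1.52152887e+00, -4.77956320e-06,
        1.32070381e+00, -6.66306661e-02]), 'qd': array([ 9.23503279e-05,  1.34618129e-03, -2.50228162e-03,  9.75940177e-04,
        6.46788220e-04,  5.90655023e-04]), 'effort': array([ 2.28158417e-03, -5.32642257e+01, -3.53285122e+01,  7.10238819e-02,
        2.34699732e-02, -6.21433537e-05]), 'eef_pos': array([ 199.79755386, -512.39069076,  404.14425751]), 'eef_rot': array([-3.14054908e+00, -6.49971711e-05,  3.71830802e-01]), 'wrist_force': array([-0.3404021 ,  0.11690805,  0.36175892]), 'moment': array([0.02579762, 0.01031549, 0.0297688 ]), 'finger_force': 0.0, 'finger_gap': 93.96722793739875}
```

View pics/top1.png

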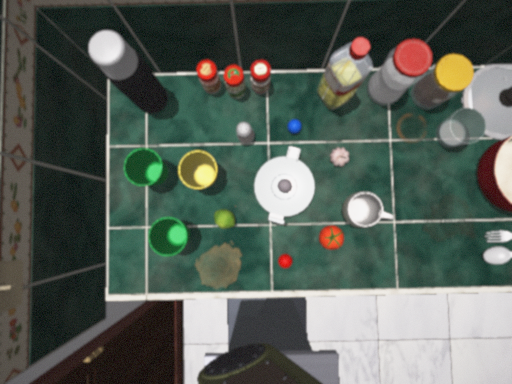

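View pics/scene1.png

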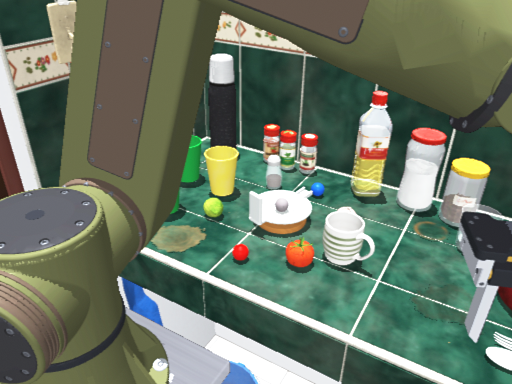

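The top view shows the white dish at about (285,186), with small protrusions at (293,153) and (277,217). The yellow handle-less tumbler is on the left at (198,170) and the mug is on the right at (363,210). The scene view shows the tab on the robot side of the dish.

```bash
cat > h.py <<'E'
import numpy as np,cv2
def world(c):
    z=c["range_z"].astype(float);v,u=np.mgrid[:384,:512];K=c["mtx"]
    p=np.stack([(u-K[0,2])/K[0,0]*z,(v-K[1,2])/K[1,1]*z,z],-1)
    T=c["cam_to_world"];return p@T[:3,:3].T+T[:3,3]
def circ(P,m):
    p=P[m][:,:2].astype(np.float32); (x,y),r=cv2.minEnclosingCircle(p); return round(x,1),round(y,1),round(r,1),len(p)
E
python3 - <<'E'
from h import *
for n in("top","scene"):
    c=np.load(n+"1.npz");P=world(c);X,Y,Z=P[...,0],P[...,1],P[...,2]
    hsv=cv2.cvtColor(c["frame"],cv2.COLOR_RGB2HSV);H,S,V=cv2.split(hsv);ok=c["range_z"]>0
    white=(S<60)&(V>110)&ok
    # region of dish
    reg=(abs(X-480)<120)&(abs(Y+45)<100)
    if n=="top": print("floor z",np.median(Z[230:240,200:205]), P[186,285],P[217,277],P[153,293],P[186,262])
    d=white&(np.hypot(X-P[186,285,0],Y-P[186,285,1])<110) if n=="top" else white&(np.hypot(X-cx,Y-cy)<110)
    if n=="top": cx,cy=P[186,285,:2]
    tab=d&(Z>55)&(Z<110); print(n,"tab",circ(P,tab),P[tab].mean(0).round(1) if tab.any() else 0, Z[tab].max() if tab.any() else 0)
    if tab.any(): print(" rect",cv2.minAreaRect(P[tab][:,:2].astype(np.float32)))
    rim=d&(Z>28)&(Z<45); 
    p=P[rim]; r=np.hypot(p[:,0]-cx,p[:,1]-cy); 
    a=np.c_[p[:,:2]*2,np.ones(len(p))];q=p[(r>58)&(r<76)]
    s=np.linalg.lstsq(np.c_[2*q[:,:2],np.ones(len(q))],(q[:,:2]**2).sum(1),rcond=None)[0];print(" rim",s[:2],np.sqrt(s[2]+s[:2]@s[:2]),len(q))
    l=p[r>80];print(" lip",l.mean(0) if len(l) else 0,len(l))
    y=(H>20)&(H<33)&(S>120)&(V>100)&ok&(Y>50)&(X<650)&(Z>95)&(Z<125); print(" tumbler",circ(P,y),np.median(Z[y]) )
    w=(Z>80)&(Z<100)&(np.hypot(X-P[210,363,0],Y-P[210,363,1])<80)&(S<90) if n=="top" else None
    if w is not None: print(" mug",circ(P,w))
E
```

```text
floor z -1.3005274766484263 [542.4863016  -41.33320178  52.2788137 ] [471.88900629 -21.72271557  38.21977481] [621.28485564 -63.25771187  36.33494845] [545.34459042  11.42569363  32.35776027]
top tab (505.9, -27.3, 47.7, 80) [477.  -20.5  91.8] 101.84025019649539
 rect ((502.5548095703125, -34.31791305541992), (34.983436584472656, 94.48754119873047), 65.04869079589844)
 rim [542.7458894  -40.66943788] 64.98563846000926 965
 lip [607.24796469 -58.83963193  37.82365012] 78
 tumbler (578.4, 150.5, 41.9, 234) 106.99160585154709
 mug (482.1, -221.0, 46.5, 215)
scene tab (503.0, -29.7, 47.4, 262) [465.2 -20.1  78.9] 101.16620486610611
 rect ((500.2913513183594, -35.09400177001953), (36.603416442871094, 93.83177185058594), 63.750370025634766)
 rim [542.48193075 -41.70484153] 65.59475074793848 485
 lip [531.54871619 -39.0241199   37.9884071 ] 129
 tumbler (578.7, 149.7, 43.7, 307) 101.97414207631789
```

step_arm([
  [[0,0,-0.17,0,0,0,-0.28],[0,0,-0.17,0,0,0,-0.28],[0,0,-0.17,0,0,0,-0.28],[0,0,-0.17,0,0,0,-0.28],[0,0,-0.17,0,0,0,-0.28]],
])

```text
clock: 0.6
eef_pos: [199.8, -512.4, 404.3]
eef_rot: [-3.141, -0.0, 1.045]
wrist_force: [0.2, -0.1, -0.0]
finger_gap: 61.0
finger_force: 0.0
```

step_arm([
  [[0,0,-0.17,0,0,0,-0.28],[0,0,-0.17,0,0,0,-0.28],[0,0,0,0.4,0.09,0,-0.28],[0,0,0,0.8,0.18,0,-0.28],[0,0,0,0.85,0.194,0,-0.28]],
])

```text
clock: 1.1
eef_pos: [239.2, -437.4, 404.1]
eef_rot: [-3.141, -0.001, 1.305]
wrist_force: [0.6, 0.5, -0.3]
finger_gap: 60.2
finger_force: 0.0
```

step_arm([
  [[0,0,0,0.85,0.194,0,-0.28],[0,0,0,0.85,0.194,0,-0.28],[0,0,0,0.85,0.194,0,-0.28],[0,0,0,0.85,0.194,0,-0.28],[0,0,0,0.85,0.194,0,-0.28]],
])

```text
clock: 1.6
eef_pos: [321.4, -282.8, 404.5]
eef_rot: [-3.141, -0.0, 1.306]
wrist_force: [0.6, -0.6, -0.3]
finger_gap: 60.0
finger_force: 0.0
```

step_arm([
  [[0,0,0,0.85,0.194,0,-0.28],[0,0,0,0.85,0.194,0,-0.28],[0,0,0,0.85,0.194,0,-0.28],[0,0,0,0.8,0.18,0,-0.28],[0,0,0,0.4,0.09,0,-0.28]],
])

```text
clock: 2.1
eef_pos: [393.7, -146.4, 404.5]
eef_rot: [-3.141, -0.0, 1.308]
wrist_force: [-0.3, -0.1, -0.4]
finger_gap: 60.4
finger_force: 0.0
```

step_arm([
  [[0,0,0,0.8,0.19,0,-0.28],[0,0,0,0.85,0.2,0,-0.28],[0,0,0,0.85,0.2,0,-0.28],[0,0,0,0.65,0.16,0,-0.28],[0,0,0,0.37,0.09,0,-0.28]],
])

```text
clock: 2.6
eef_pos: [462.9, -19.5, 404.4]
eef_rot: [-3.141, -0.0, 1.308]
wrist_force: [0.0, -0.5, 0.7]
finger_gap: 60.1
finger_force: 0.0
```

Run:
```python
from cell import manip, optics
from h import *
s=manip.read_state();print(s["eef_pos"],s["eef_rot"])
c=optics.camera("wrist");cv2.imwrite("pics/w1.png",c["frame"][:,:,::-1]);P=world(c);X,Y,Z=P[...,0],P[...,1],P[...,2]
np.savez("w1.npz",**c)
d=np.hypot(X-542,Y+41)
S=cv2.cvtColor(c["frame"],cv2.COLOR_RGB2HSV)[...,1]
t=(c["range_z"]>0)&(Z>90)&(Z<106)&(d>60)&(d<110)&(S<60)
print(t.sum(),P[t].mean(0) if t.any() else 0)
if t.any(): print(cv2.minAreaRect(P[t][:,:2].astype(np.float32)))
b=(np.hypot(X-542,Y+41)<30)&(Z>45)&(Z<62);print("ball top",P[b].mean(0) if b.any() else 0,b.sum())
```

```text
[462.9297369  -19.46902914 404.37337235] [-3.14108072e+00 -8.70715072e-05  1.30791597e+00]
403 [466.8518999  -16.70518663  98.8339833 ]
((466.62957763671875, -17.555828094482422), (35.724281311035156, 8.879619598388672), 74.79056549072266)
ball top [544.95029986 -39.69729082  51.17612528] 697
```

View pics/w1.png

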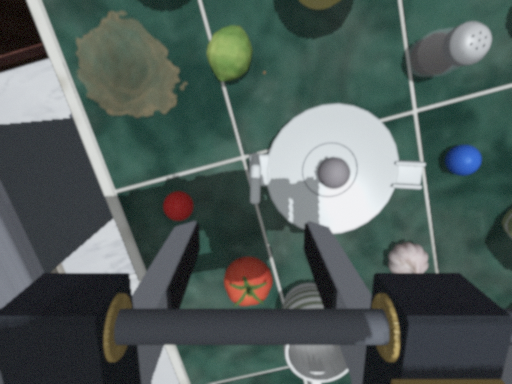

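The wrist view shows the tab at about (256,178), with the fingers straddling the same line, and the ball centred in its ring at (333,172). The tab angle matches, so I only need a 2–3 mm correction before descending.

step_arm([
  [[0,0,0,0.05,0.05,0.4,-0.28],[0,0,0,0,0,0.7,-0.28],[0,0,0,0,0,0.7,-0.28],[0,0,0,0,0,0.6,-0.28],[0,0,0,0,0,0.5,-0.28]],
])

```text
clock: 3.15
eef_pos: [464.3, -20.1, 287.2]
eef_rot: [-3.14, 0.0, 1.306]
wrist_force: [0.0, -0.7, -0.5]
finger_gap: 60.2
finger_force: 0.0
```

step_arm([
  [[0,0,0,0,0,0.3,-0.28],[0,0,0,0,0,0.2,-0.28],[0,0,0,0,0,0.1,-0.28],[0,0,0,0,0,0,0.2],[0,0,0,0,0,0,0.4]],
], newtons=10)

```text
clock: 3.65
eef_pos: [465.0, -19.8, 265.3]
eef_rot: [3.141, -0.0, 1.306]
wrist_force: [0.2, 0.0, 0.4]
finger_gap: 47.4
finger_force: 0.0
```

Run:
```python
from cell import manip, optics
from h import *
s=manip.read_state();print(s["eef_pos"],s["finger_gap"],s["finger_force"])
c=optics.camera("wrist");cv2.imwrite("pics/w2.png",c["frame"][:,:,::-1])
```

```text
[464.95631659 -19.78609528 265.26543395] 47.37355244021818 0.0
```

View pics/w2.png

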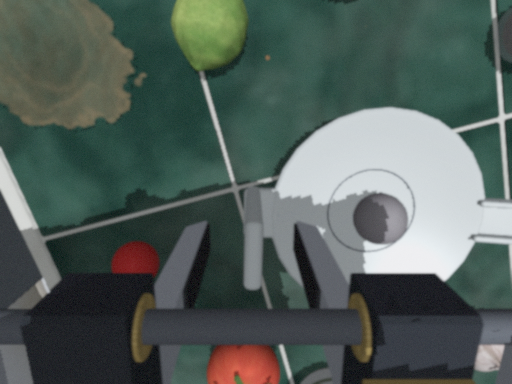

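The tab at (253,240) sits midway between the pads, and the ball is still inside the ring. Next I'll close slowly.

step_arm([
  [[0,0,0,0,0,0,0.5],[0,0,0,0,0,0,0.6],[0,0,0,0,0,0,0.65],[0,0,0,0,0,0,0.7],[0,0,0,0,0,0,0.72]],
], newtons=10)

```text
clock: 4.2
eef_pos: [464.8, -19.7, 264.7]
eef_rot: [3.142, 0.0, 1.306]
wrist_force: [0.3, -0.4, -0.2]
finger_gap: 13.6
finger_force: 0.0
```

step_arm([
  [[0,0,0,0,0,0,0.74],[0,0,0,0,0,0,0.76],[0,0,0,0,0,0,0.78],[0,0,0,0,0,0,0.8],[0,0,0,0,0,0,0.83]],
])

```text
clock: 4.7
eef_pos: [464.8, -19.8, 264.6]
eef_rot: [3.142, 0.0, 1.306]
wrist_force: [1.1, -1.0, -1.0]
finger_gap: 8.9
finger_force: 10.0
```

step_arm([
  [[0,0,0,0,0,0,1],[0,0,0,0,0,0,1],[0,0,0,0,0,0,1]],
], newtons=25)

```text
clock: 5.0
eef_pos: [464.8, -19.7, 264.7]
eef_rot: [3.142, 0.0, 1.306]
wrist_force: [0.1, -1.8, -0.8]
finger_gap: 8.9
finger_force: 25.0
```

step_arm([
  [[0,0,0,0,0,0,1],[0,0,0,0,0,0,1],[0,0,0,0,0,0,1]],
], newtons=45)

```text
clock: 5.3
eef_pos: [464.8, -19.7, 264.6]
eef_rot: [-3.142, 0.0, 1.306]
wrist_force: [0.5, -1.0, -0.4]
finger_gap: 8.8
finger_force: 45.0
```

```bash
cat > look.py <<'E'
from cell import manip, optics
from h import *
import sys
s=manip.read_state();print(s["clock"],s["eef_pos"],s["eef_rot"],s["finger_gap"],s["finger_force"],s["wrist_force"].round(2),s["moment"].round(2))
for n in sys.argv[2:]:
    c=optics.camera(n);cv2.imwrite(f"pics/{n}{sys.argv[1]}.png",c["frame"][:,:,::-1]);np.savez(f"{n}{sys.argv[1]}.npz",**c)
E
python3 look.py 3 wrist
```

```text
5.3 [464.78793826 -19.73555324 264.64564934] [-3.14157027e+00  1.72645154e-05  1.30647082e+00] 8.802775813773644 44.97126638889313 [ 0.5  -1.02 -0.38] [-0.2  -0.18 -0.06]
```

View pics/wrist3.png

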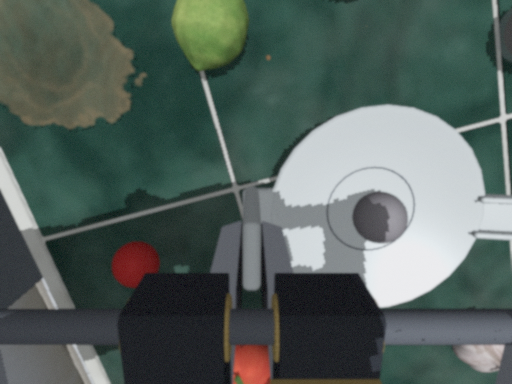

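The fingers now grip the tab and the dish and ball have not moved. Lifting gently.

step_arm([
  [[0,0,0,0,0,-0.05,1],[0,0,0,0,0,-0.05,1],[0,0,0,0,0,-0.05,1],[0,0,0,0,0,-0.1,1],[0,0,0,0,0,-0.12,1]],
])

```text
clock: 5.85
eef_pos: [464.8, -19.7, 279.7]
eef_rot: [-3.141, -0.0, 1.306]
wrist_force: [-0.5, -1.1, -2.7]
finger_gap: 8.6
finger_force: 45.0
```

```bash
python3 look.py 4 wrist
```

```text
5.85 [464.75729564 -19.70841014 279.73667466] [-3.14131915e+00 -7.14704312e-06  1.30645100e+00] 8.565745484315089 44.983041286468506 [-0.47 -1.09 -2.71] [0.   0.13 0.03]
```

View pics/wrist4.png

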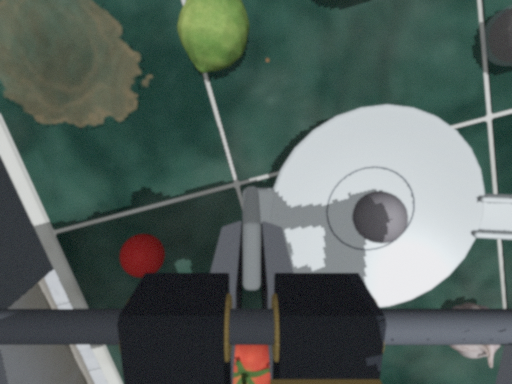

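The dish rises rigidly with the gripper: it and the ball (380,217) hold the same pixels as before. I'll continue the lift.

step_arm([
  [[0,0,0,0,0,-0.15,1],[0,0,0,0,0,-0.18,1],[0,0,0,0,0,-0.2,1],[0,0,0,0,0,-0.22,1],[0,0,0,0,0,-0.22,1]],
])

```text
clock: 6.4
eef_pos: [464.8, -19.7, 319.2]
eef_rot: [3.141, -0.0, 1.306]
wrist_force: [-0.5, 0.7, -2.7]
finger_gap: 8.3
finger_force: 45.0
```

step_arm([
  [[0,0,0,0,0,-0.22,1],[0,0,0,0,0,-0.22,1],[0,0,0,0,0,-0.22,1],[0,0,0,0,0,-0.2,1],[0,0,0,0,0,-0.15,1]],
])

```text
clock: 6.9
eef_pos: [464.8, -19.7, 359.4]
eef_rot: [3.141, -0.0, 1.306]
wrist_force: [0.6, 0.2, -1.9]
finger_gap: 8.6
finger_force: 45.0
```

step_arm([
  [[0,0,0,0,0,-0.1,1],[0,0,0,0,0,-0.05,1],[0,0,0,0,0,0,1],[0,0,0,0,0,0,1],[0,0,0,0,0,0,1]],
])

```text
clock: 7.4
eef_pos: [464.8, -19.7, 364.4]
eef_rot: [-3.141, 0.0, 1.306]
wrist_force: [-0.1, -0.2, -2.5]
finger_gap: 8.7
finger_force: 45.0
```

```bash
python3 look.py 5 wrist
python3 - <<'E'
from h import *
c=np.load("wrist5.npz");P=world(c);X,Y,Z=P[...,0],P[...,1],P[...,2]
m=(Z>95)&(Z<150)&(np.hypot(X-542,Y+41)<68)&(c["range_z"]>0)
b=(np.hypot(X-542,Y+41)<40)&(Z>140)&(Z<165);print("balltop",P[b].mean(0),b.sum())
r=np.hypot(X-542,Y+41);q=P[(r>58)&(r<67)&(Z>120)&(Z<150)]
s=np.linalg.lstsq(np.c_[q[:,:2]-[542,-41],np.ones(len(q))],q[:,2],rcond=None)[0];print("rim plane slopes",s,len(q))
E
```

```text
7.4 [464.77850603 -19.7399867  364.37467648] [-3.14109451e+00  5.52236539e-05  1.30638620e+00] 8.692670745982268 44.98291790485382 [-0.11 -0.18 -2.53] [ 0.05  0.15 -0.  ]
balltop [543.12474951 -36.00853986 149.63505563] 2109
rim plane slopes [-1.35069193e-02 -1.01241053e-02  1.34455446e+02] 6809
```

View pics/wrist5.png

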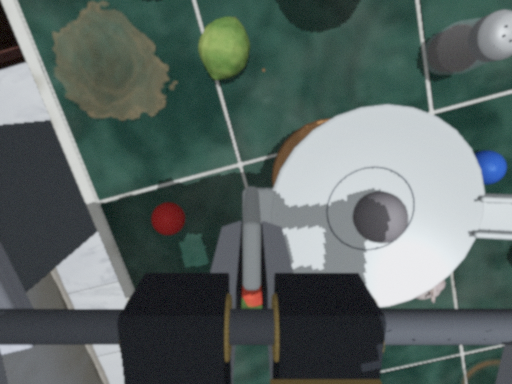

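Dish is level and lifted, the ball (380,217) is still inside the ring, and the trivet shows below. Turning now about the dish's middle.

step_arm([
  [[0,0,-0.02,-0.0322,0.0003,0,1],[0,0,-0.04,-0.0644,0.001,0,1],[0,0,-0.06,-0.0966,0.0023,0,1],[0,0,-0.08,-0.1287,0.004,0,1],[0,0,-0.08,-0.1287,0.004,0,1]],
])

```text
clock: 7.95
eef_pos: [462.0, -37.8, 364.6]
eef_rot: [-3.141, 0.0, 1.53]
wrist_force: [-0.5, 0.3, -2.6]
finger_gap: 9.0
finger_force: 45.0
```

step_arm([
  [[0,0,-0.08,-0.1287,0.004,0,1],[0,0,-0.08,-0.1287,0.004,0,1],[0,0,-0.08,-0.1287,0.004,0,1],[0,0,-0.08,-0.1287,0.004,0,1],[0,0,-0.08,-0.1287,0.004,0,1]],
])

```text
clock: 8.45
eef_pos: [464.9, -63.3, 364.6]
eef_rot: [-3.141, 0.0, 1.844]
wrist_force: [-0.1, 0.9, -2.7]
finger_gap: 8.5
finger_force: 45.0
```

Run:
```python
from cell import manip
import numpy as np
s=manip.read_state();y=s["eef_rot"][2];print(s["eef_pos"],np.degrees(y),s["eef_pos"][:2]+82*np.array([np.sin(y),-np.cos(y)]),s["finger_force"])
```

```text
[464.88369531 -63.31019626 364.57298871] 105.64589467863192 [543.84533696 -41.19551456] 44.9832683801651
```

step_arm([
  [[0,0,-0.08,-0.1287,0.004,0,1],[0,0,-0.08,-0.1287,0.004,0,1],[0,0,-0.08,-0.1287,0.004,0,1],[0,0,-0.08,-0.1287,0.004,0,1],[0,0,-0.08,-0.1287,0.004,0,1]],
])

```text
clock: 8.95
eef_pos: [475.6, -86.7, 364.6]
eef_rot: [-3.141, 0.0, 2.158]
wrist_force: [0.1, -0.3, -3.2]
finger_gap: 8.7
finger_force: 45.0
```

step_arm([
  [[0,0,-0.08,-0.1287,0.004,0,1],[0,0,-0.08,-0.1287,0.004,0,1],[0,0,-0.08,-0.1287,0.004,0,1],[0,0,-0.08,-0.1287,0.004,0,1],[0,0,-0.08,-0.1287,0.004,0,1]],
])

```text
clock: 9.45
eef_pos: [492.9, -105.6, 364.5]
eef_rot: [-3.141, 0.0, 2.472]
wrist_force: [-0.2, -0.2, -3.4]
finger_gap: 8.6
finger_force: 45.0
```

step_arm([
  [[0,0,-0.08,-0.1287,0.004,0,1],[0,0,-0.08,-0.1287,0.004,0,1],[0,0,-0.08,-0.1287,0.004,0,1],[0,0,-0.08,-0.1287,0.004,0,1],[0,0,-0.08,-0.1287,0.004,0,1]],
])

```text
clock: 9.95
eef_pos: [515.3, -118.2, 364.5]
eef_rot: [-3.141, -0.0, 2.786]
wrist_force: [0.9, 0.1, -1.9]
finger_gap: 8.9
finger_force: 45.0
```

step_arm([
  [[0,0,-0.08,-0.1287,0.004,0,1],[0,0,-0.06,-0.0966,0.0023,0,1],[0,0,-0.04,-0.0644,0.001,0,1],[0,0,-0.03,-0.0483,0.0006,0,1],[0,0,-0.02,-0.0322,0.0003,0,1]],
])

```text
clock: 10.45
eef_pos: [529.5, -122.0, 364.6]
eef_rot: [-3.141, -0.0, 2.965]
wrist_force: [-0.3, -0.3, -2.8]
finger_gap: 8.7
finger_force: 45.0
```

step_arm([
  [[0,0,0,0,0,0,1],[0,0,0,0,0,0,1],[0,0,0,0,0,0,1],[0,0,0,0,0,0,1],[0,0,0,0,0,0,1]],
])

```text
clock: 10.95
eef_pos: [529.4, -121.9, 364.6]
eef_rot: [-3.142, 0.0, 2.963]
wrist_force: [-0.2, 0.2, -2.6]
finger_gap: 8.8
finger_force: 45.0
```

```bash
python3 look.py 6 wrist top
python3 - <<'E'
from h import *
from cell import manip
s=manip.read_state();y=s["eef_rot"][2];ctr=s["eef_pos"][:2]+82*np.array([np.sin(y),-np.cos(y)])
t=np.array([578.5,150])-ctr;a=y-np.pi/2;print("centre",ctr,"yaw",np.degrees(a),"tumbler in dish",t@[np.cos(a),np.sin(a)],t@[-np.sin(a),np.cos(a)])
c=np.load("wrist6.npz");P=world(c);X,Y,Z=P[...,0],P[...,1],P[...,2]
r=np.hypot(X-ctr[0],Y-ctr[1]);b=(r<40)&(Z>140)&(Z<165);print("balltop",P[b].mean(0),b.sum())
q=P[(r>58)&(r<67)&(Z>120)&(Z<150)]
print(np.linalg.lstsq(np.c_[q[:,:2]-ctr,np.ones(len(q))],q[:,2],rcond=None)[0])
a=cv2.imread("pics/wrist6.png");b=cv2.imread("pics/top6.png");cv2.imwrite("pics/both6.png",cv2.resize(np.hstack([a,b]),(800,300)))
E
```

```text
10.95 [ 529.3519984  -121.86929491  364.64998256] [-3.14158944e+00  1.44649136e-05  2.96347186e+00] 8.828967629669819 44.98300015926361 [-0.22  0.19 -2.64] [-0.15 -0.07  0.03]
centre [543.88370699 -41.16096889] yaw 79.80049355584705 tumbler in dish 194.26980137253747 -0.21918648085841747
balltop [537.87848427 -42.87973668 149.77605789] 2128
[1.42663802e-02 4.06439039e-03 1.34646254e+02]
```

View pics/both6.png

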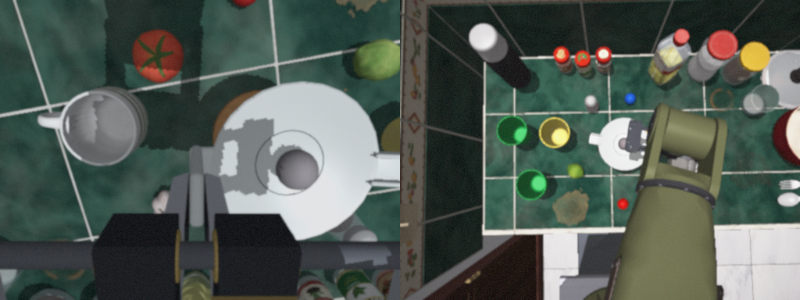

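The wrist view shows the ball at (297,168), inside the ring. The top view shows the lip at (597,137) pointing at the yellow tumbler at (554,132). The dish is level, still, and centred over the trivet, so I'm handing in.

```bash
python3 -c "
from cell import workorder
print(workorder.sign_off())"
```

```text
the job is handed in; nothing more can be done
None
```

I handed the job in with the dish held still and level about 10 cm above its trivet, its lip pointing at the yellow tumbler and the ball still inside the ring; the sign-off returned no verdict.

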